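Clamp a wax tissue block: touch plus a quarter turn

TASK

Fasten the wax tissue block that lies in the bench clamp: turn the black bar-shaped knob on top of the clamp clockwise (seen from above) until the pad just touches the wax, then add one quarter turn more, and let go. Do not overtighten, even for a moment, or the wax cracks. Leave the block in its seat and the jar, the spare block and the brush where they are.

Things in the scene. Friction and masses are not known exactly. Their poses are not given: they have to be found in the camera images.
- clamp: Bench clamp bolted down: grey base plate 150 (x) x 130 (y) x 18 mm high; two aluminium columns at y = +-52 mm carry a bridge 44 (x) x 126 (y) mm, its top 102 mm above the bench. A vertical screw through the middle of the bridge carries a round steel pad (38 mm), its underside 54 mm above the bench at knob angle 0. Origin: centre of the base plate's underside, on the screw axis; z up.
- knob_grip (a point): Centre of the knob's bar, on the vertical screw axis, 139 mm above the bench. Black bar 80 mm long (this point's x axis), 16 mm thick (y), 26 mm high (z: 126 to 152 mm above the bench), on a 13 mm stem that leaves 24 mm free between bar and bridge. A small steel dot marks its +x end. It stays at this height as it turns.
- knob (a joint): Knob angle, rad, growing clockwise seen from above; starts at 0 to 0.6, range 0 to 8. Drives the pad down 2.5 mm per rad. Turns against a steady friction of 0.25 N m and stays where left. When the pad meets the wax (at an angle not known beforehand, 1.1 to 4.1 rad) the torque rises by 0.11 N m within about 0.1 rad (preloaded spring, 44 N), then by 0.05 N m (20 N on the wax) per rad.
- block: Tissue block lying loose in the clamp's seat: grey plastic cassette 80 (x) x 58 (y) x 12 mm with a white wax face 66 x 46 mm on top, whose height differs from block to block (10 to 17 mm above the cassette). Origin: centre of the cassette's underside; z up.
- anvil: The clamp's seat: fixed steel plate 82 (x) x 60 (y) x 4 mm on the base plate, between low steel stops; the block lies on it. Origin: centre of its underside, 18 mm above the bench (its top 22 mm).
- jar: Bystander: amber glass jar, 60 mm in diameter, 100 mm high, standing beside the clamp. Origin: centre of its underside.
- spare: Bystander: a second tissue block, 80 x 58 x 24 mm, lying on the bench beside the clamp. Origin: centre of its underside.
- brush: Bystander: brush 170 mm long lying on the bench near the clamp, along its x axis. Origin: under its middle.

How it is judged:
On the way:
1. the pad has come down on the wax (contact force between block and anvil above 12 N), for 0.1 s.
At the end, for the whole second after the job is handed in: The knob stands a quarter turn (within about 25 degrees) past the point where the pad touched the wax: the sprung pad then presses the block on its seat with 65.5 to 85 N. The knob is at rest and the block still lies in its seat (within 8 mm) (contact force between block and anvil between 65.5 and 85 N and velocity of joint knob between -0.05 and 0.05 rad/s and distance between block and anvil below 0.008 m).
It fails at once if the clamp is overtightened and the wax cracks (more than about 140 degrees past touch: over 95 N on the block) (contact force between block and anvil above 95 N).
It fails at once if the jar is moved or tipped (distance of jar from where it was at the start of the episode above 0.03 m or angle between jar's own z axis and vertical above 0.5 rad).
It fails at once if the spare block is moved (distance of spare from where it was at the start of the episode above 0.03 m).
It fails at once if the brush is moved (distance of brush from where it was at the start of the episode above 0.03 m).
It also fails if it takes over 67 s, if anything falls off the work surface, if the arm or the gripper's body presses on something with over 40 N, if the wrist force passes 120 N, or if a joint passes its speed limit or range.

ROBOT

A 6-joint arm with a two-finger parallel gripper is mounted at the origin on the work surface. World frame = base frame: x ahead of the robot, y to its left, z up, the work surface at z = 0. Lengths are in m, angles in rad, forces in N, time in s.
With the tool pointing down it reaches from about 0.35 to 0.875 m from the base axis. Payload 4.2 kg.
Tool frame: the origin (TCP) lies between the finger pads; the fingertips stand 8 mm ahead of it and the grasp point (between the pads) lies 11 mm behind it; z points along the fingers, x is the direction in which the jaws open and shut, and the axes are right-handed (so a half turn about z gives the same grasp; the last joint's range is limited). The gripper opens to 85 mm and grips with 20 to 120 N. Pads are 22 mm wide; open, the fingers measure 114 mm over their backs; the gripper's body (76 mm by 85 mm) begins 54 mm behind the grasp point. The pads swing forward as they close: fully open they stand 13 mm farther back than shut.
Start: joints at [-0.873, 0.385, 0.008, 0, -1.194, -0.259], TCP at [0.266, -0.566, 0.239] pointing down, gripper open.
Joint ranges: [-3.14, 3.14], [-1.21, 2.06], [-1.07, 1.41], [-3.16, 2.05], [-2.99, -0.16], [-3.1, 3.1]. Speed limits (rad/s): [2.79, 2.79, 3.14, 3.14, 3.14, 3.14].

INTERFACE

Orientations are given as a unit quaternion [w, x, y, z].
In Python, from station import r, read_camera, get_calibration gives the robot as it stands.
- The arm moves only by the tool play_rows, never from a script. Its arguments are lists of equal length, an entry for each row: "offset": the shift along the tool's x, y, z in units of 25 mm (1.0 is 25 mm), a list of three; "turn": the turn, a rotation vector about the tool's x, y, z in units of 8 degrees (1.0 is 8 degrees), a list of three; "hand": the opening in per cent of the stroke, from 0 (shut) to 100 (fully open). A call has 1 to 5 rows; each row is the pose to reach, as a shift and turn from the pose commanded when the call began, along the tool's axes at that moment; what a row does not reach only later rows make up. A row lasts 1/10 s, in which the tool goes at most 50 mm and 8.59 degrees, less where a joint would pass 70% of its speed; a pose out of reach is approached as far as the arm can. A call with a gripper value outside its range is refused whole. The fingers move at their own pace and stop on an object; the grip force is fixed at half the most. Time passes only in rows, so rows that repeat a pose let the fingers close. It gives the time, the measured TCP pose, the force and the opening at its end, in the units of the state.
- r.read_state(): the state, without advancing time (a new reading comes with each control period).
- read_camera(name): name is "scene" or "top" or "wrist"; returns the picture (384x512x3 uint8, red, green, blue); there is no depth.
- get_calibration(name): a dict with "mtx" (3x3 intrinsics, pixels), "distortion" ([k1, k2, p1, p2, k3] as OpenCV has them; the pictures are not rectified), "camera_from_world" (4x4, takes a point from world to camera coordinates). Camera axes: x right, y down, z forward; pixel columns grow to the right and rows downward; lengths in m; the calibration is good to about 2 mm. A picture is of the moment at which its call begins: read the wrist's pose just before it. get_calibration takes no time and is no camera call; for the wrist camera it gives the pose at the moment of the call.
- r.hand_in(): hands the job in, once; it reports no verdict.
The state is a dict: "time": time; "q": joint angles; "qvel": joint speeds; "tau": joint torques, N m; "eef_pos": TCP position; "ee_rot": TCP orientation; "ft_force": force on the tool from outside, world axes, zero at the start; "ft_torque": the same for the moment, N m; "width": finger opening in m.
Only numpy, scipy, OpenCV 4.12 (cv2) and the standard library are available. Lean on these libraries where they do the work, as an engineer would, in place of code of your own. Each camera call takes 0.05 s, during which the arm holds its last target.

## Working session

There is one attempt and no reset: what is moved stays moved. The work goes in short steps, Python scripts to look and compute and a tool call to move; the robot and the scene stay as the last step left them, time stands still between calls to the robot, and variables do not carry over. Pictures are saved under pics/ and viewed, and the job is handed in when it is done.

Besides the shell and the picture viewer there is one more tool, called after "Request:" as name(argument=value, ...) on one line, values as JSON. play_rows: Moves the arm, as the interface text tells. Its arguments: {"type":"object","properties":{"offset":{"type":"array"},"turn":{"type":"array"},"hand":{"type":"array"}},"required":["offset","turn","hand"]}

```bash
ls; mkdir -p pics; python3 - <<'E'
from station import r, read_camera, get_calibration
import cv2
print(r.read_state())
for n in ["scene","top","wrist"]:
    cv2.imwrite(f"pics/{n}0.png",cv2.resize(read_camera(n)[:,:,::-1],(800,600)))
    print(n,get_calibration(n))
E
```

```text
pics
{'time': 0.0, 'q': array([-8.73423177e-01,  3.85560732e-01,  6.58362985e-03, -4.94438510e-04,
       -1.19398972e+00, -2.58615134e-01]), 'qvel': array([ 5.90357207e-05,  7.35113892e-04, -2.31624019e-04,  2.84403757e-03,
        9.01738366e-04, -1.10026276e-03]), 'tau': array([ 1.41540615e-03, -3.92289555e+01,  1.88402706e+01,  4.18591797e+00,
       -4.54402354e-03, -1.85053381e-05]), 'eef_pos': array([ 0.26528426, -0.5652632 ,  0.23820321]), 'ee_rot': array([-9.64844994e-04,  5.36352961e-01,  8.43993051e-01,  5.47384708e-04]), 'ft_force': array([-0.59337677,  0.26305922,  0.33054151]), 'ft_torque': array([-0.00418317,  0.00667101,  0.00023461]), 'width': 0.08541761241943231}
scene {'mtx': array([[432.55266477,   0.        , 255.41310717],
       [  0.        , 432.55266477, 193.55249921],
       [  0.        ,   0.        ,   1.        ]]), 'distortion': array([0.02568156, 0.        , 0.        , 0.        , 0.        ]), 'camera_from_world': array([[ 0.0694861 ,  0.99753435, -0.00984363, -0.11851799],
       [ 0.76010804, -0.05933288, -0.6470822 , -0.38167483],
       [-0.6460
[... 454 characters left out ...]
-0.99713571,  0.00414022, -0.07551975,  0.59747577],
       [ 0.07552816,  0.00191505, -0.99714183,  0.81542708],
       [ 0.        ,  0.        ,  0.        ,  1.        ]])}
wrist {'mtx': array([[281.49189695,   0.        , 254.58720758],
       [  0.        , 281.49189695, 192.94335419],
       [  0.        ,   0.        ,   1.        ]]), 'distortion': array([-0.05233584,  0.        ,  0.        ,  0.        ,  0.        ]), 'camera_from_world': array([[-0.42521507,  0.90509041,  0.00186726,  0.62486533],
       [ 0.86044891,  0.40360066,  0.3110212 , -0.04044774],
       [ 0.28074868,  0.13385758, -0.95040114,  0.37980396],
       [ 0.        ,  0.        ,  0.        ,  1.        ]])}
```

View pics/scene0.png

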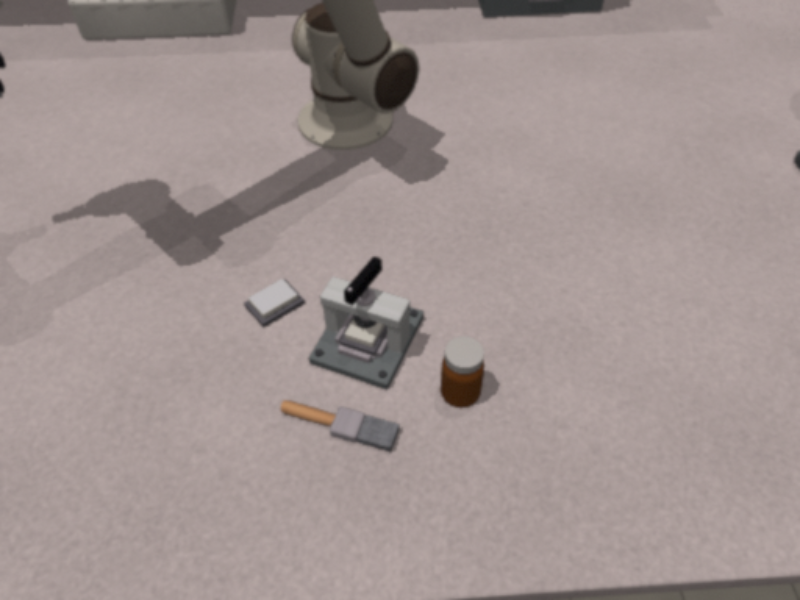

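View pics/top0.png

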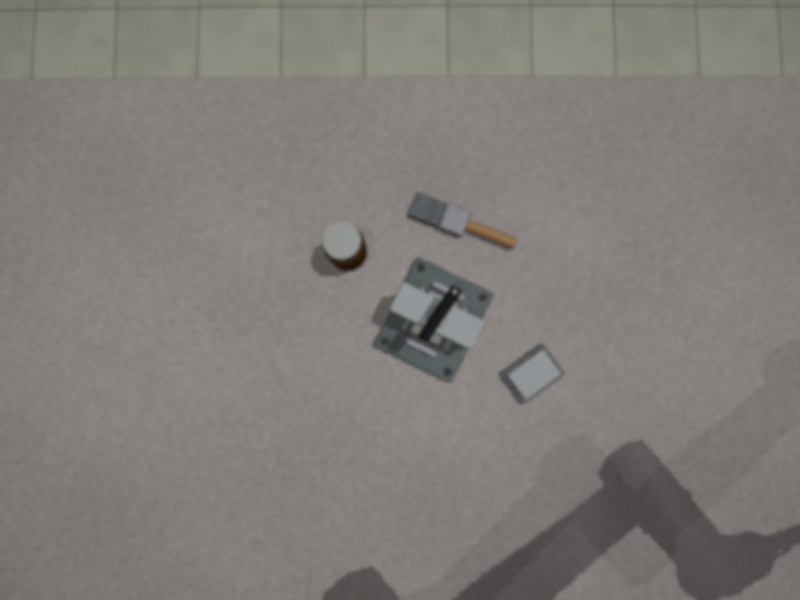

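View pics/wrist0.png

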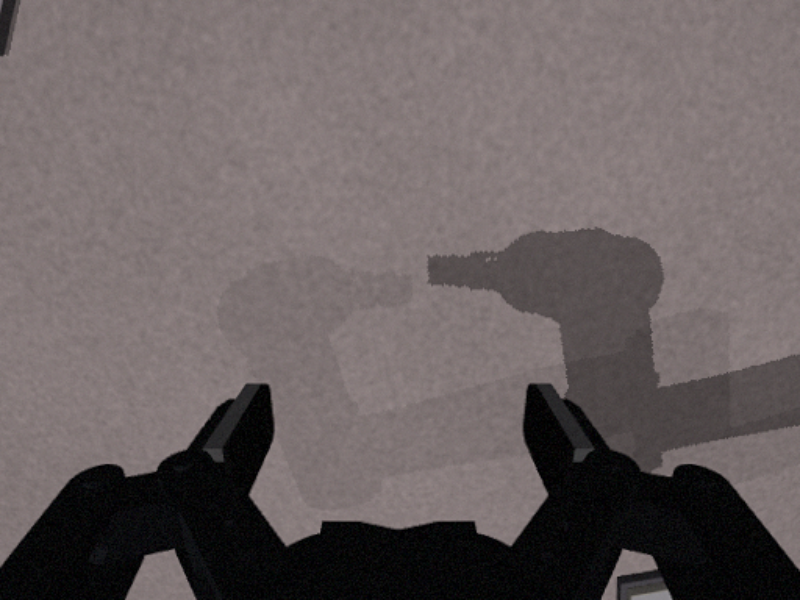

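Top view: clamp at about (433,318)/800-scale, bar from (422,338) to (457,290), dot end at the top. I enlarge for accuracy.

```bash
cat > h.py <<'E'
from station import r, read_camera, get_calibration
import cv2, numpy as np
def ray(name,uv,z,c=None):
    c=c or get_calibration(name); T=c["camera_from_world"]; R=T[:3,:3];t=T[:3,3]
    n=cv2.undistortPoints(np.array([[uv]],float),c["mtx"],c["distortion"])[0,0]
    o=-R.T@t; d=R.T@np.array([n[0],n[1],1]); return o+d*(z-o[2])/d[2]
def proj(name,P,c=None):
    c=c or get_calibration(name); T=c["camera_from_world"]
    return cv2.projectPoints(np.array(P,float).reshape(-1,3),cv2.Rodrigues(T[:3,:3])[0],T[:3,3],c["mtx"],c["distortion"])[0][:,0]
def crop(name,x0,y0,w,h,k,f,marks=[]):
    im=read_camera(name)[:,:,::-1][y0:y0+h,x0:x0+w]
    im=cv2.resize(im,None,fx=k,fy=k,interpolation=cv2.INTER_CUBIC)
    for m in marks: cv2.circle(im,(int((m[0]-x0+.5)*k),int((m[1]-y0+.5)*k)),3,(0,0,255),1)
    cv2.imwrite("pics/"+f,im)
E
python3 - <<'E'
from h import *
crop("top",235,160,85,90,7,"top1.png")
crop("scene",195,155,85,95,7,"sc1.png")
E
```

```text
(no output)
```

View pics/top1.png

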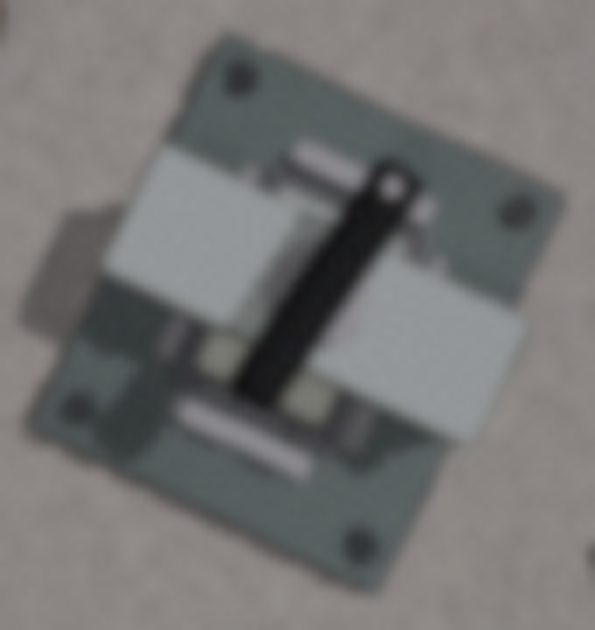

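View pics/sc1.png

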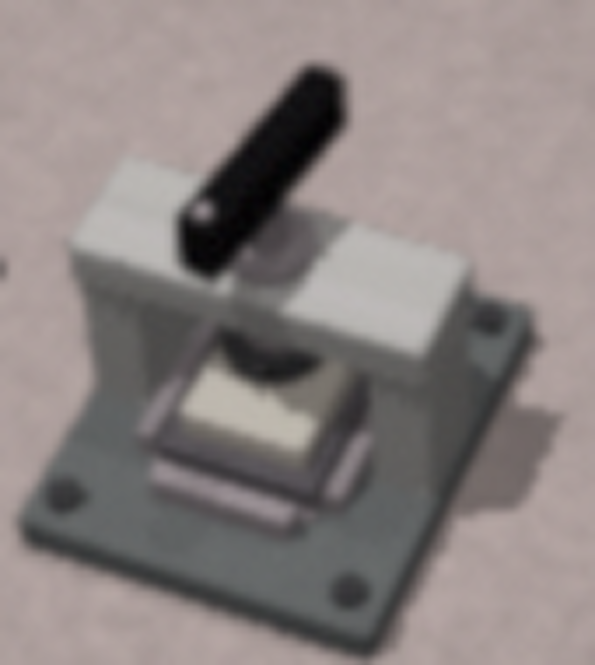

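```bash
python3 - <<'E'
from h import *
f=lambda p:( (p[0]+.5)/7-.5+235,(p[1]+.5)/7-.5+160)
g=lambda p:( (p[0]+.5)/7-.5+195,(p[1]+.5)/7-.5+155)
B=[ray("top",f(p),.102)[:2] for p in [(172,148),(105,265),(468,440),(527,322)]]
P=[ray("top",f(p),.018)[:2] for p in [(228,35),(568,195),(372,590),(28,430)]]
print(np.mean(B,0),np.mean(P,0))
a=B[0]+B[1]-B[2]-B[3]; print("bridge y-axis deg",np.degrees(np.arctan2(a[1],a[0])))
a=P[0]+P[1]-P[2]-P[3]; print("plate x-axis",np.degrees(np.arctan2(a[1],a[0])))
D=ray("top",f((392,183)),.152); E=ray("top",f((250,385)),.140)
print(D,E)
S=[ray("scene",g(p),.152)[:2] for p in [(200,210),(322,72)]]
Bs=[ray("scene",g(p),.102)[:2] for p in [(130,155),(72,242),(422,352),(472,268)]]
print(S,np.mean(Bs,0), Bs)
E
```

```text
[0.58290647 0.02536848] [0.58234336 0.02601188]
bridge y-axis deg 63.738782022552435
plate x-axis -27.028143117229526
[0.61096445 0.00732839 0.152     ] [0.55427473 0.04749464 0.14      ]
[array([0.60706095, 0.00908679]), array([0.55164328, 0.04889595])] [0.58275293 0.0293187 ] [array([ 0.5362751 , -0.01594677]), array([ 0.57309589, -0.03492368]), array([0.62745056, 0.07488745]), array([0.59419018, 0.09325781])]
```

```bash
cat >> h.py <<'E'
from scipy.spatial.transform import Rotation as Ro
def pose():
    s=r.read_state(); q=s["ee_rot"]; R=Ro.from_quat([q[1],q[2],q[3],q[0]]); return s,s["eef_pos"],R
def plan(p,yaw,frm=None):
    s,pos,R=pose()
    if frm is not None: pos=np.array(frm[0]);R=down(frm[1])
    T=down(yaw)
    print("t",round(s["time"],2),"pos",pos.round(4),"yaw",np.degrees(np.arctan2(R.as_matrix()[1,0],R.as_matrix()[0,0])).round(2),"q",s["q"].round(3))
    print("offset",(R.inv().apply(np.array(p)-pos)/.025).round(3),"turn",(np.degrees((R.inv()*T).as_rotvec())/8).round(3))
def down(y):
    y=np.radians(y);c,s_=np.cos(y),np.sin(y)
    return Ro.from_matrix(np.array([[c,s_,0],[s_,-c,0],[0,0,-1.]]))
E
python3 - <<'E'
from h import *
plan([.5825,.0262,.24],-124.5)
E
```

```text
t 0.25 pos [ 0.2655 -0.5656  0.2388] yaw 115.14 q [-0.873  0.385  0.007 -0.    -1.194 -0.259]
offset [16.041 21.536 -0.033] turn [ 7.0000e-03 -5.0000e-03 -1.5045e+01]
```

Request:
play_rows(offset=[[1.1, 1.4, 0], [2.2, 2.9, 0], [3.2, 4.3, 0], [4.3, 5.7, 0], [5.4, 7.2, 0]], turn=[[0, 0, -1], [0, 0, -2], [0, 0, -3], [0, 0, -4], [0, 0, -5]], hand=[100, 100, 100, 100, 100])

```text
time: 0.75
eef_pos: [0.3715, -0.3655, 0.2393]
ee_rot: [0.0, 0.213, 0.977, 0.0]
ft_force: [0.8, -1.7, -0.1]
width: 0.0851
```

```bash
python3 - <<'E'
from h import *
plan([.5825,.0262,.24],-124.5)
E
```

```text
t 0.75 pos [ 0.3715 -0.3655  0.2393] yaw 155.44 q [-0.466  0.208 -0.244 -0.    -1.119  0.037]
offset [-1.164 17.76  -0.025] turn [-0.0000e+00  1.0000e-03 -1.0008e+01]
```

Request:
play_rows(offset=[[-0.12, 1.8, 0], [-0.24, 3.6, 0], [-0.36, 5.4, 0], [-0.48, 7.2, 0], [-0.6, 9, 0]], turn=[[0, 0, -1], [0, 0, -2], [0, 0, -3], [0, 0, -4], [0, 0, -5]], hand=[100, 100, 100, 100, 100])

```text
time: 1.25
eef_pos: [0.4799, -0.1675, 0.2395]
ee_rot: [0.0, -0.135, 0.991, -0.0]
ft_force: [0.9, 0.0, -0.1]
width: 0.0852
```

```bash
python3 - <<'E'
from h import *
plan([.5825,.0262,.24],-124.5)
E
```

```text
t 1.25 pos [ 0.4799 -0.1675  0.2395] yaw -164.52 q [-0.016  0.185 -0.273  0.    -1.112  0.286]
offset [-6.024  6.369 -0.017] turn [-2.000e-03  3.000e-03 -5.002e+00]
```

Request:
play_rows(offset=[[-1.2, 1.3, 0], [-2.4, 2.6, 0], [-3.6, 3.9, 0], [-4.8, 5.1, 0], [-6.0, 6.4, 0]], turn=[[0, 0, -1], [0, 0, -2], [0, 0, -3], [0, 0, -4], [0, 0, -5]], hand=[100, 100, 100, 100, 100])

```text
time: 1.75
eef_pos: [0.5829, 0.026, 0.2394]
ee_rot: [0.0, -0.465, 0.885, -0.0]
ft_force: [0.9, -0.3, 0.5]
width: 0.0851
```

```bash
python3 - <<'E'
from h import *
plan([.5825,.0262,.24],-124.5)
c=get_calibration("wrist")
cv2.imwrite("pics/w1.png",cv2.resize(read_camera("wrist")[:,:,::-1],(800,600)))
print(proj("wrist",[[.5825,.0262,.152],[.5825+.034*np.cos(np.radians(-34.5)),.0262+.034*np.sin(np.radians(-34.5)),.152]],c)*800/512)
crop("scene",195,155,85,95,7,"sc2.png")
E
```

```text
t 1.75 pos [0.5829 0.026  0.2394] yaw -124.52 q [ 0.322  0.314 -0.098  0.    -1.159  0.646]
offset [ 0.004  0.016 -0.025] turn [-0.001  0.    -0.002]
[[397.75784662 316.80387103]
 [397.76780793 254.35140072]]
```

View pics/w1.png

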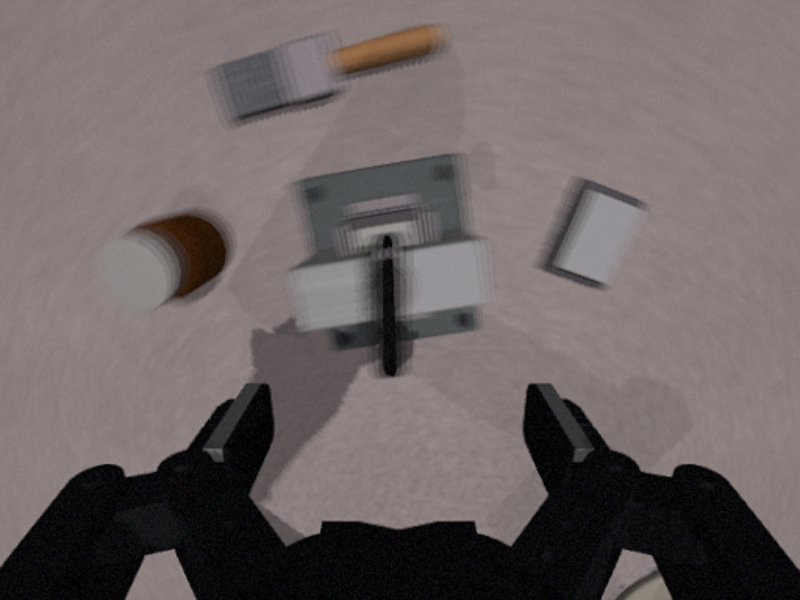

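```bash
python3 - <<'E'
from h import *
plan([.5825,.0262,.24],-124.5)
c=get_calibration("wrist")
crop("wrist",180,90,140,155,5,"w2.png")
print(c["camera_from_world"].round(4).tolist())
E
```

```text
t 1.85 pos [0.5843 0.0284 0.2385] yaw -124.47 q [ 0.325  0.317 -0.095 -0.    -1.158  0.644]
offset [ 0.116  0.01  -0.06 ] turn [-0.002  0.004  0.004]
[[-0.5655, -0.8247, -0.001, 0.354], [-0.7842, 0.5373, 0.3104, 0.4039], [-0.2554, 0.1763, -0.9506, 0.5233], [0.0, 0.0, 0.0, 1.0]]
```

View pics/w2.png

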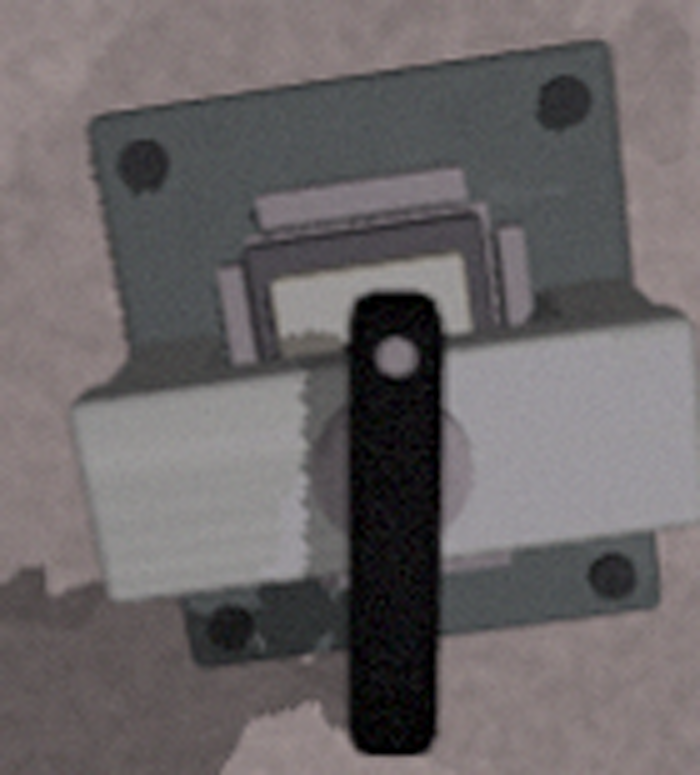

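```bash
python3 - <<'E'
from h import *
c=get_calibration("wrist")
f=lambda p:( (p[0]+.5)/5-.5+180,(p[1]+.5)/5-.5+90)
W=lambda p,z:ray("wrist",f(p),z,c)[:2]
t=W((396.5,293),.152); d=W((397,357),.152); 
for z in (.152,.126): print("bottom",z,W((394,753),z), np.linalg.norm(W((394,753),z)-t))
b=W((394,740),.152); 
u=t-b; print("bar",t,d,b,"yaw",np.degrees(np.arctan2(u[1],u[0]))); u/=np.linalg.norm(u); print("centre from far end",t-.04*u)
B=[W(p,.102) for p in [(72,400),(690,318),(115,600)]]
print(B, (B[1]+B[2])/2)
v=B[0]-B[1]; print(np.degrees(np.arctan2(v[1],v[0])),np.linalg.norm(v))
P=[W(p,.018) for p in [(92,120),(605,40),(660,607),(195,665)]]; print(np.mean(P,0))
E
```

```text
bottom 0.152 [0.55228503 0.04361   ] 0.08032398670627885
bottom 0.126 [0.54083791 0.05103866] 0.09396511876074316
bar [ 0.61833265 -0.00210273] [0.60987268 0.00359133] [0.55436985 0.04218268] yaw -34.697255159463296
centre from far end [0.5854458  0.02066687]
[array([0.63033394, 0.06636053]), array([ 0.57502888, -0.04232896]), array([0.59204749, 0.08542239])] [0.58353818 0.02154671]
63.0313994840706 0.12195103984568045
[0.58335483 0.02186713]
```

```bash
python3 - <<'E'
from h import *
for i in range(3):
    s=r.read_state();c=get_calibration("wrist");print(s["time"],s["eef_pos"].round(4),abs(s["qvel"]).max().round(4)); 
    f=f"w3{i}.png"; crop("wrist",180,90,140,155,5,f)
print(c["camera_from_world"].round(4).tolist())
E
```

```text
1.9 [0.583  0.0266 0.2385] 0.0424
1.95 [0.5823 0.0253 0.2387] 0.0318
2.0 [0.582  0.0244 0.2389] 0.0199
[[-0.5713, -0.8207, 0.0004, 0.3523], [-0.7799, 0.543, 0.3114, 0.4012], [-0.2557, 0.1776, -0.9503, 0.5238], [0.0, 0.0, 0.0, 1.0]]
```

View pics/w32.png

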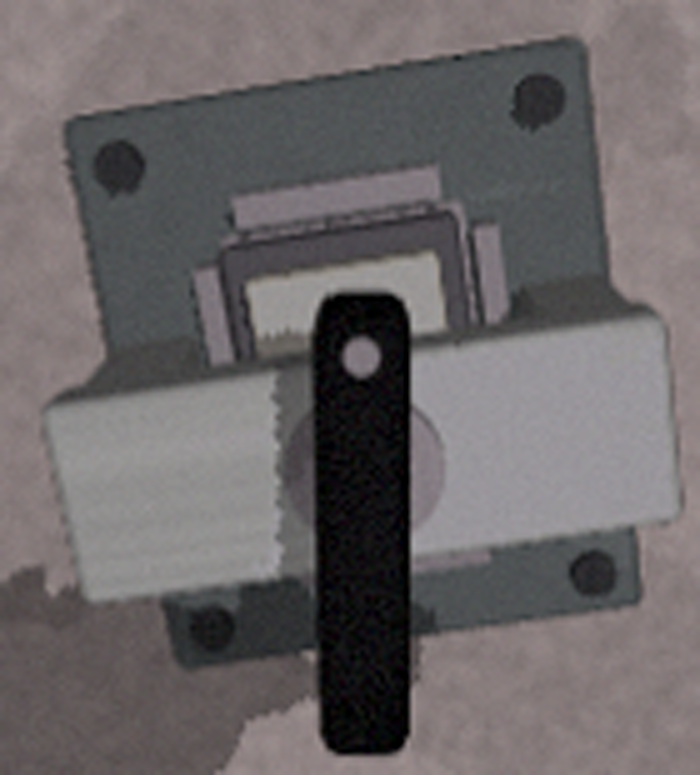

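```bash
python3 - <<'E'
from h import *
c=get_calibration("wrist"); s=r.read_state();print(s["time"],s["eef_pos"].round(4))
c["camera_from_world"]=np.array([[-0.5713, -0.8207, 0.0004, 0.3523], [-0.7799, 0.543, 0.3114, 0.4012], [-0.2557, 0.1776, -0.9503, 0.5238], [0.0, 0.0, 0.0, 1.0]])
f=lambda p:( (p[0]+.5)/5-.5+180,(p[1]+.5)/5-.5+90)
W=lambda p,z:ray("wrist",f(p),z,c)[:2]
t=W((360,293),.152); d=W((361,357),.152); b=W((364,753),.152)
u=t-b; print("bar",t,d,b,(t+b)/2,"yaw",np.degrees(np.arctan2(u[1],u[0])),np.linalg.norm(u))
B=[W(p,.102) for p in [(43,407),(665,318),(683,517),(85,602)]]
print(np.mean(B,0))
P=[W(p,.018) for p in [(67,120),(583,38),(640,602),(180,668)]]; print(np.mean(P,0))
E
```

```text
2.05 [0.5818 0.0238 0.2392]
bar [6.20400336e-01 3.03256751e-04] [0.61194547 0.00603385] [0.55412189 0.04591092] [0.58726111 0.02310709] yaw -34.53271627901626 0.08045428447533684
[0.58544443 0.02386297]
[0.58543133 0.02387554]
```

Request:
play_rows(offset=[[0, 0, 1], [0, 0, 1.2], [0, 0, 1.2], [0, 0, 1.2], [0, 0, 1.2]], turn=[[0, 0, 0], [0, 0, 0], [0, 0, 0], [0, 0, 0], [0, 0, 0]], hand=[100, 100, 100, 100, 100])

```text
time: 2.55
eef_pos: [0.5828, 0.0241, 0.2105]
ee_rot: [0.001, -0.463, 0.887, -0.0]
ft_force: [0.3, -0.4, 1.1]
width: 0.0856
```

Request:
play_rows(offset=[[0, 0, 0], [0, 0, 0], [0, 0, 0], [0, 0, 0], [0, 0, 0]], turn=[[0, 0, 0], [0, 0, 0], [0, 0, 0], [0, 0, 0], [0, 0, 0]], hand=[100, 100, 100, 100, 100])

```text
time: 3.05
eef_pos: [0.5823, 0.0245, 0.2093]
ee_rot: [-0.0, -0.463, 0.886, 0.0]
ft_force: [-0.2, 0.0, -0.2]
width: 0.0851
```

```bash
python3 - <<'E'
from h import *
plan([.584,.025,.13],-124.5)
c=get_calibration("wrist")
crop("wrist",170,90,150,155,5,"w4.png")
print(c["camera_from_world"].round(5).tolist())
for i in range(2): s=r.read_state(); print(s["time"],s["eef_pos"].round(4),s["ft_force"].round(2),s["ft_torque"].round(3)); read_camera("top")
E
```

```text
t 3.05 pos [0.5823 0.0245 0.2093] yaw -124.85 q [ 0.32   0.336 -0.144 -0.    -1.091  0.643]
offset [-0.056 -0.042  3.173] turn [ 0.    -0.    -0.044]
[[-0.57105, -0.82091, -0.00048, 0.35256], [-0.78038, 0.54268, 0.31066, 0.41113], [-0.25476, 0.17777, -0.95052, 0.49527], [0.0, 0.0, 0.0, 1.0]]
3.1 [0.5823 0.0244 0.2093] [-0.06 -0.64 -0.53] [ 0.022  0.018 -0.015]
3.15 [0.5823 0.0245 0.2093] [-0.66  0.09  0.09] [ 0.009 -0.052  0.032]
```

View pics/w4.png

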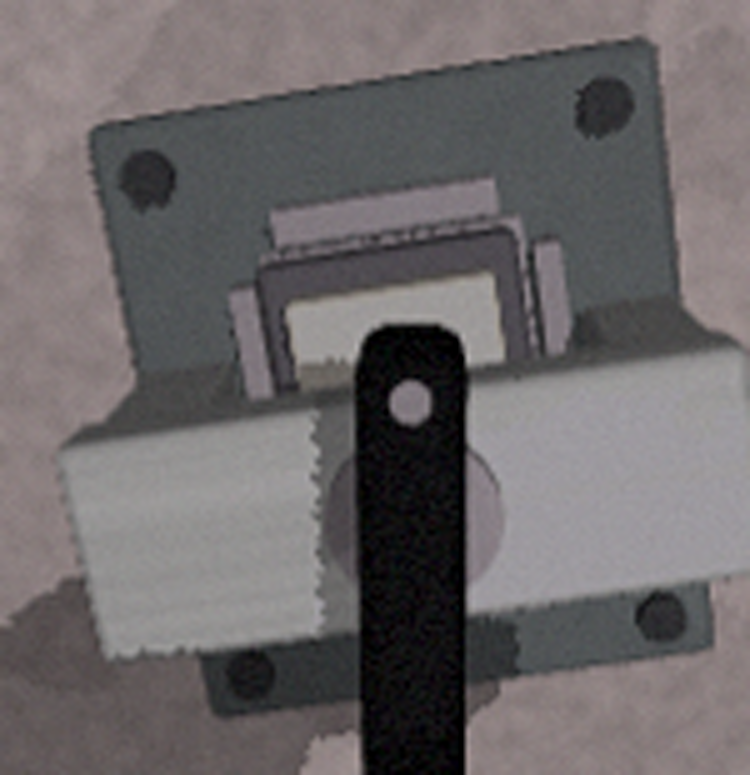

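```bash
python3 - <<'E'
from h import *
c=get_calibration("wrist")
f=lambda p:( (p[0]+.5)/5-.5+170,(p[1]+.5)/5-.5+90)
W=lambda p,z:ray("wrist",f(p),z,c)[:2]
t=W((411,325),.152); d=W((410,403),.152); b=W((414,770),.152)
u=t-b; print("yaw",np.degrees(np.arctan2(u[1],u[0])));u/=np.linalg.norm(u); print(t-.04*u)
P=[W(p,.018) for p in [(92,130),(650,40),(713,650),(213,715)]]; print(np.mean(P,0), np.linalg.norm(P[0]-P[1]))
B=[W(p,.102) for p in [(60,455),(740,345),(105,657)]]; print((B[1]+B[2])/2)
E
```

```text
yaw -34.61981050883963
[0.58793884 0.02251834]
[0.58539469 0.02429266] 0.1257921823727962
[0.58669448 0.02432462]
```

Request:
play_rows(offset=[[-0.05, -0.08, 0.8], [-0.05, -0.08, 1.6], [-0.05, -0.08, 2.4], [-0.05, -0.08, 3.0], [-0.05, -0.08, 3.17]], turn=[[0, 0, -0.03], [0, 0, -0.03], [0, 0, -0.03], [0, 0, -0.03], [0, 0, -0.03]], hand=[100, 100, 100, 100, 100])

```text
time: 3.7
eef_pos: [0.5836, 0.024, 0.1281]
ee_rot: [-0.002, -0.465, 0.886, 0.0]
ft_force: [-0.0, 0.5, -0.3]
width: 0.0854
```

Request:
play_rows(offset=[[0, 0, 0], [0, 0, 0], [0, 0, 0], [0, 0, 0], [0, 0, 0]], turn=[[0, 0, 0], [0, 0, 0], [0, 0, 0], [0, 0, 0], [0, 0, 0]], hand=[60, 20, 5, 5, 5])

```text
time: 4.2
eef_pos: [0.5852, 0.0247, 0.1309]
ee_rot: [0.001, -0.465, 0.885, -0.0]
ft_force: [-2.2, 1.5, 2.6]
width: 0.0152
```

Request:
play_rows(offset=[[0, 0, 0], [0, 0, 0], [0, 0, 0], [0, 0, 0], [0, 0, 0]], turn=[[0, 0, 0], [0, 0, 0], [0, 0, 0], [0, 0, 0], [0, 0, 0]], hand=[5, 5, 5, 5, 5])

```text
time: 4.7
eef_pos: [0.5853, 0.0247, 0.1309]
ee_rot: [0.001, -0.465, 0.885, -0.0]
ft_force: [-1.1, 3.0, 5.2]
width: 0.0152
```

```bash
python3 - <<'E'
from h import *
plan([.5848,.0244,.13],-124.6)
s=r.read_state(); print(s["width"],s["ft_force"].round(2),s["ft_torque"].round(3),s["qvel"].round(3))
cv2.imwrite("pics/w5.png",cv2.resize(read_camera("wrist")[:,:,::-1],(800,600)))
crop("scene",195,155,85,95,7,"sc5.png")
E
```

```text
t 4.7 pos [0.5853 0.0247 0.1309] yaw -124.59 q [ 0.318  0.416 -0.238  0.    -0.915  0.648]
offset [0.021 0.008 0.035] turn [-0.008  0.01   0.001]
0.01518092732687347 [-1.08  3.03  5.16] [0.868 0.327 0.013] [-0.    -0.    -0.002  0.002 -0.001  0.   ]
```

View pics/w5.png

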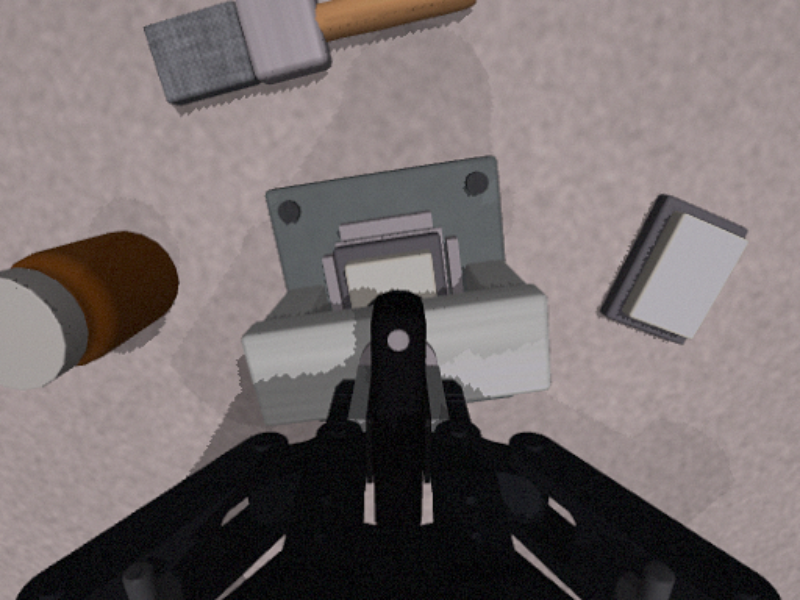

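View pics/sc5.png

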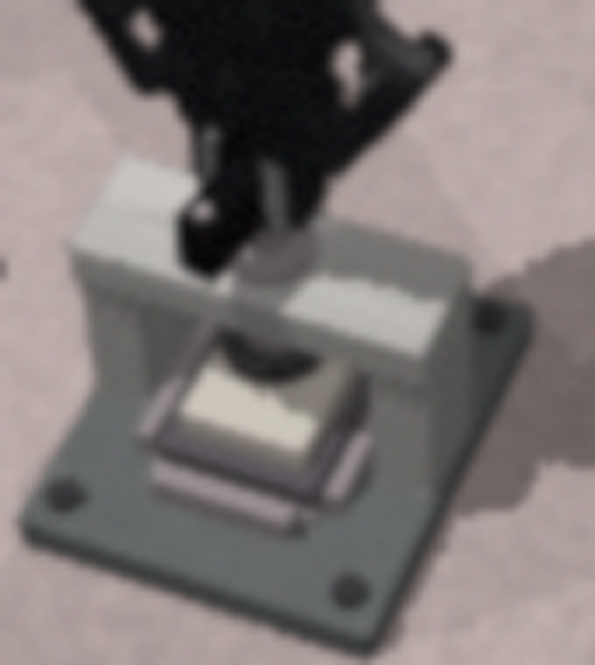

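Request:
play_rows(offset=[[0, 0, 0], [0, 0, 0], [0, 0, 0], [0, 0, 0], [0, 0, 0]], turn=[[0, 0, 0.5], [0, 0, 1], [0, 0, 1.5], [0, 0, 2], [0, 0, 2.5]], hand=[5, 5, 5, 5, 5])

```text
time: 5.3
eef_pos: [0.585, 0.0244, 0.1309]
ee_rot: [0.0, -0.303, 0.953, -0.0]
ft_force: [-1.2, 3.4, 5.4]
width: 0.0153
```

```bash
cat > st.py <<'E'
from h import *
s,p,R=pose()
m=R.as_matrix();y=np.degrees(np.arctan2(m[1,0],m[0,0]))
print("t",s["time"].__round__(2) if 0 else round(s["time"],2),p.round(4),"turned",round((-124.6-y)%360,2),"F",s["ft_force"].round(1),"Ft",R.inv().apply(s["ft_force"]).round(1),"M",s["ft_torque"].round(3),"tau6",s["tau"][5].round(3),"q6",s["q"][5].round(3),"w",round(s["width"],4))
E
python3 st.py
```

```text
t 5.3 [0.585  0.0244 0.1309] turned 20.1 F [-1.2  3.4  5.4] Ft [-1.   3.5 -5.4] M [0.568 0.401 0.229] tau6 0.213 q6 0.297 w 0.0153
```

Request:
play_rows(offset=[[0, 0, 0], [0, 0, 0], [0, 0, 0], [0, 0, 0], [0, 0, 0]], turn=[[0, 0, 0.8], [0, 0, 1.6], [0, 0, 2.4], [0, 0, 3.0], [0, 0, 3.5]], hand=[5, 5, 5, 5, 5])

```text
time: 5.8
eef_pos: [0.5845, 0.0242, 0.1309]
ee_rot: [-0.0, -0.063, 0.998, -0.0]
ft_force: [-3.2, 2.4, 7.1]
width: 0.0152
```

```bash
python3 st.py
```

```text
t 5.8 [0.5845 0.0242 0.1309] turned 48.12 F [-3.2  2.4  7.1] Ft [ 2.9  2.8 -7.1] M [0.538 0.752 0.257] tau6 0.165 q6 -0.192 w 0.0152
```

Request:
play_rows(offset=[[0, 0, 0], [0, 0, 0], [0, 0, 0]], turn=[[0, 0, 0.25], [0, 0, 0.5], [0, 0, 0.75]], hand=[5, 5, 5])

```text
time: 6.1
eef_pos: [0.5843, 0.0242, 0.1309]
ee_rot: [-0.0, -0.012, 1.0, -0.0]
ft_force: [-3.8, 1.8, 6.4]
width: 0.0149
```

```bash
python3 st.py
```

```text
t 6.1 [0.5843 0.0242 0.1309] turned 54.02 F [-3.8  1.8  6.4] Ft [ 3.7  1.9 -6.4] M [0.56  0.832 0.27 ] tau6 -0.017 q6 -0.295 w 0.0149
```

Request:
play_rows(offset=[[0, 0, 0], [0, 0, 0], [0, 0, 0]], turn=[[0, 0, 0.25], [0, 0, 0.5], [0, 0, 0.75]], hand=[5, 5, 5])

```text
time: 6.4
eef_pos: [0.5842, 0.0242, 0.1309]
ee_rot: [-0.0, 0.04, 0.999, -0.0]
ft_force: [-3.6, 2.0, 7.1]
width: 0.0151
```

```bash
python3 st.py
```

```text
t 6.4 [0.5842 0.0242 0.1309] turned 60.02 F [-3.6  2.   7.1] Ft [ 3.7  1.7 -7.1] M [0.629 0.942 0.241] tau6 -0.018 q6 -0.399 w 0.0151
```

Request:
play_rows(offset=[[0, 0, 0], [0, 0, 0], [0, 0, 0]], turn=[[0, 0, 0.3], [0, 0, 0.6], [0, 0, 1]], hand=[5, 5, 5])

```text
time: 6.7
eef_pos: [0.5841, 0.0242, 0.1309]
ee_rot: [-0.001, 0.11, 0.994, -0.0]
ft_force: [-4.5, 2.2, 7.4]
width: 0.015
```

```bash
python3 st.py
```

```text
t 6.7 [0.5841 0.0242 0.1309] turned 68.06 F [-4.5  2.2  7.4] Ft [ 4.9  1.2 -7.4] M [0.714 1.018 0.239] tau6 0.158 q6 -0.54 w 0.015
```

Request:
play_rows(offset=[[0, 0, 0], [0, 0, 0], [0, 0, 0]], turn=[[0, 0, 0.3], [0, 0, 0.6], [0, 0, 1]], hand=[5, 5, 5])

```text
time: 7.0
eef_pos: [0.5839, 0.0243, 0.1309]
ee_rot: [-0.001, 0.179, 0.984, -0.0]
ft_force: [-3.6, 2.9, 7.8]
width: 0.0154
```

```bash
python3 st.py
```

```text
t 7.0 [0.5839 0.0243 0.1309] turned 76.06 F [-3.6  2.9  7.8] Ft [ 4.4  1.4 -7.8] M [0.758 1.146 0.291] tau6 0.157 q6 -0.679 w 0.0154
```

Request:
play_rows(offset=[[0, 0, 0], [0, 0, 0], [0, 0, 0]], turn=[[0, 0, 0.3], [0, 0, 0.6], [0, 0, 1]], hand=[5, 5, 5])

```text
time: 7.3
eef_pos: [0.5838, 0.0243, 0.1309]
ee_rot: [-0.001, 0.248, 0.969, -0.0]
ft_force: [-5.3, 2.7, 7.6]
width: 0.0153
```

```bash
python3 st.py
```

```text
t 7.3 [0.5838 0.0243 0.1309] turned 84.06 F [-5.3  2.7  7.6] Ft [ 6.  -0.2 -7.6] M [0.894 1.285 0.217] tau6 0.157 q6 -0.819 w 0.0153
```

Request:
play_rows(offset=[[0, 0, 0], [0, 0, 0], [0, 0, 0]], turn=[[0, 0, 0.3], [0, 0, 0.6], [0, 0, 1]], hand=[5, 5, 5])

```text
time: 7.6
eef_pos: [0.5836, 0.0244, 0.1309]
ee_rot: [-0.001, 0.315, 0.949, -0.0]
ft_force: [-5.4, 3.8, 7.7]
width: 0.0153
```

```bash
python3 st.py
```

```text
t 7.6 [0.5836 0.0244 0.1309] turned 92.07 F [-5.4  3.8  7.7] Ft [ 6.6 -0.2 -7.7] M [1.021 1.411 0.236] tau6 0.156 q6 -0.958 w 0.0153
```

Request:
play_rows(offset=[[0, 0, 0], [0, 0, 0], [0, 0, 0]], turn=[[0, 0, 0.3], [0, 0, 0.6], [0, 0, 1]], hand=[5, 5, 5])

```text
time: 7.9
eef_pos: [0.5835, 0.0245, 0.1309]
ee_rot: [-0.001, 0.38, 0.925, -0.001]
ft_force: [-5.2, 4.1, 8.6]
width: 0.0149
```

```bash
python3 st.py
```

```text
t 7.9 [0.5835 0.0245 0.1309] turned 100.06 F [-5.2  4.1  8.6] Ft [ 6.5 -0.7 -8.6] M [1.128 1.497 0.239] tau6 0.155 q6 -1.098 w 0.0149
```

Request:
play_rows(offset=[[0, 0, 0], [0, 0, 0], [0, 0, 0]], turn=[[0, 0, 0.3], [0, 0, 0.6], [0, 0, 1]], hand=[5, 5, 5])

```text
time: 8.2
eef_pos: [0.5834, 0.0247, 0.1309]
ee_rot: [-0.001, 0.444, 0.896, -0.001]
ft_force: [-5.5, 4.7, 8.8]
width: 0.0152
```

```bash
python3 st.py
```

```text
t 8.2 [0.5834 0.0247 0.1309] turned 108.06 F [-5.5  4.7  8.8] Ft [ 7.1 -1.5 -8.8] M [1.343 1.615 0.235] tau6 0.155 q6 -1.238 w 0.0152
```

Request:
play_rows(offset=[[0, 0, 0], [0, 0, 0], [0, 0, 0]], turn=[[0, 0, 0.3], [0, 0, 0.6], [0, 0, 1]], hand=[5, 5, 5])

```text
time: 8.5
eef_pos: [0.5833, 0.0248, 0.1309]
ee_rot: [-0.001, 0.505, 0.863, -0.001]
ft_force: [-7.0, 4.2, 8.4]
width: 0.015
```

```bash
python3 st.py
```

```text
t 8.5 [0.5833 0.0248 0.1309] turned 116.06 F [-7.   4.2  8.4] Ft [ 7.1 -4.1 -8.4] M [1.446 1.699 0.248] tau6 0.154 q6 -1.377 w 0.015
```

Request:
play_rows(offset=[[0, 0, 0], [0, 0, 0], [0, 0, 0]], turn=[[0, 0, 0.3], [0, 0, 0.6], [0, 0, 1]], hand=[5, 5, 5])

```text
time: 8.8
eef_pos: [0.5833, 0.0249, 0.1309]
ee_rot: [-0.001, 0.564, 0.826, -0.001]
ft_force: [-6.2, 4.7, 9.2]
width: 0.015
```

```bash
python3 st.py
```

```text
t 8.8 [0.5833 0.0249 0.1309] turned 124.06 F [-6.2  4.7  9.2] Ft [ 6.6 -4.1 -9.2] M [1.567 1.8   0.192] tau6 0.154 q6 -1.517 w 0.015
```

Request:
play_rows(offset=[[0.02, -0.01, -0.01], [0.04, -0.02, -0.02], [0.05, -0.03, -0.03]], turn=[[0, 0, 0.3], [0, 0, 0.6], [0, 0, 1]], hand=[5, 5, 5])

```text
time: 9.1
eef_pos: [0.5831, 0.0252, 0.1309]
ee_rot: [-0.0, 0.62, 0.784, -0.0]
ft_force: [-0.6, 0.9, 1.9]
width: 0.0153
```

```bash
python3 st.py
```

```text
t 9.1 [0.5831 0.0252 0.1309] turned 132.07 F [-0.6  0.9  1.9] Ft [ 1.  -0.4 -1.9] M [0.391 0.166 0.24 ] tau6 0.163 q6 -1.659 w 0.0153
```

Request:
play_rows(offset=[[0, 0, 0], [0, 0, 0], [0, 0, 0]], turn=[[0, 0, 0.3], [0, 0, 0.6], [0, 0, 1]], hand=[5, 5, 5])

```text
time: 9.4
eef_pos: [0.5831, 0.0253, 0.1309]
ee_rot: [-0.0, 0.674, 0.739, -0.0]
ft_force: [-1.3, 1.9, 4.3]
width: 0.0152
```

```bash
python3 st.py
```

```text
t 9.4 [0.5831 0.0253 0.1309] turned 140.08 F [-1.3  1.9  4.3] Ft [ 2.  -1.1 -4.3] M [0.808 0.57  0.213] tau6 0.16 q6 -1.798 w 0.0152
```

Request:
play_rows(offset=[[0, 0, 0], [0, 0, 0], [0, 0, 0]], turn=[[0, 0, 0.3], [0, 0, 0.6], [0, 0, 1]], hand=[5, 5, 5])

```text
time: 9.7
eef_pos: [0.5831, 0.0254, 0.1309]
ee_rot: [-0.0, 0.723, 0.69, -0.0]
ft_force: [-2.5, 3.4, 3.3]
width: 0.015
```

```bash
python3 st.py
```

```text
t 9.7 [0.5831 0.0254 0.1309] turned 148.08 F [-2.5  3.4  3.3] Ft [ 3.3 -2.7 -3.3] M [0.933 0.555 0.282] tau6 0.16 q6 -1.938 w 0.015
```

Request:
play_rows(offset=[[0, 0, 0], [0, 0, 0], [0, 0, 0]], turn=[[0, 0, 0.3], [0, 0, 0.6], [0, 0, 1]], hand=[5, 5, 5])

```text
time: 10.0
eef_pos: [0.5831, 0.0256, 0.1309]
ee_rot: [-0.0, 0.77, 0.638, -0.0]
ft_force: [-1.7, 3.0, 4.3]
width: 0.0151
```

```bash
python3 st.py
```

```text
t 10.0 [0.5831 0.0256 0.1309] turned 156.07 F [-1.7  3.   4.3] Ft [ 2.6 -2.2 -4.3] M [1.112 0.637 0.343] tau6 0.159 q6 -2.078 w 0.0151
```

Request:
play_rows(offset=[[0, 0, 0], [0, 0, 0]], turn=[[0, 0, 0.3], [0, 0, 0.6]], hand=[5, 5])

```text
time: 10.2
eef_pos: [0.5831, 0.0257, 0.1309]
ee_rot: [-0.0, 0.796, 0.606, -0.0]
ft_force: [-1.6, 3.9, 3.5]
width: 0.0153
```

```bash
python3 st.py
```

```text
t 10.2 [0.5831 0.0257 0.1309] turned 160.85 F [-1.6  3.9  3.5] Ft [ 3.4 -2.6 -3.5] M [1.125 0.669 0.237] tau6 0.026 q6 -2.161 w 0.0153
```

Request:
play_rows(offset=[[0, 0, 0], [0, 0, 0]], turn=[[0, 0, 0.3], [0, 0, 0.6]], hand=[5, 5])

```text
time: 10.4
eef_pos: [0.5832, 0.0258, 0.1309]
ee_rot: [-0.0, 0.82, 0.572, -0.0]
ft_force: [-2.6, 4.2, 4.1]
width: 0.0149
```

```bash
python3 st.py
```

```text
t 10.4 [0.5832 0.0258 0.1309] turned 165.65 F [-2.6  4.2  4.1] Ft [ 3.  -3.9 -4.1] M [1.215 0.609 0.215] tau6 0.028 q6 -2.245 w 0.0149
```

Request:
play_rows(offset=[[0, 0, 0], [0, 0, 0]], turn=[[0, 0, 0.3], [0, 0, 0.6]], hand=[5, 5])

```text
time: 10.6
eef_pos: [0.5832, 0.0259, 0.1309]
ee_rot: [-0.0, 0.844, 0.537, 0.0]
ft_force: [-1.8, 3.5, 3.2]
width: 0.0153
```

```bash
python3 st.py
```

```text
t 10.6 [0.5832 0.0259 0.1309] turned 170.45 F [-1.8  3.5  3.2] Ft [ 2.4 -3.1 -3.2] M [1.335 0.634 0.231] tau6 0.028 q6 -2.329 w 0.0153
```

Request:
play_rows(offset=[[0, 0, 0], [0, 0, 0]], turn=[[0, 0, 0.3], [0, 0, 0.6]], hand=[5, 5])

```text
time: 10.8
eef_pos: [0.5833, 0.026, 0.1309]
ee_rot: [-0.0, 0.865, 0.501, 0.0]
ft_force: [-1.5, 4.7, 3.4]
width: 0.0151
```

```bash
python3 st.py
```

```text
t 10.8 [0.5833 0.026  0.1309] turned 175.25 F [-1.5  4.7  3.4] Ft [ 3.3 -3.6 -3.3] M [1.388 0.58  0.253] tau6 0.028 q6 -2.412 w 0.0151
```

Request:
play_rows(offset=[[0, 0, 0], [0, 0, 0], [0, 0, 0], [0, 0, 0], [0, 0, 0]], turn=[[0, 0, 0], [0, 0, 0], [0, 0, 0], [0, 0, 0], [0, 0, 0]], hand=[50, 100, 100, 100, 100])

```text
time: 11.3
eef_pos: [0.5835, 0.0249, 0.1306]
ee_rot: [-0.0, 0.865, 0.501, -0.0]
ft_force: [-1.1, -0.6, 0.5]
width: 0.0851
```

```bash
python3 st.py; python3 -c "
from h import *
plan([.584,.025,.21],60.15)"
```

```text
t 11.3 [0.5835 0.0249 0.1306] turned 175.23 F [-1.1 -0.6  0.5] Ft [-1.1 -0.6 -0.5] M [-0.036  0.035  0.064] tau6 0.001 q6 -2.411 w 0.0851
t 11.3 pos [0.5835 0.0249 0.1306] yaw 60.17 q [ 0.32   0.415 -0.241  0.    -0.915 -2.411]
offset [ 0.012  0.016 -3.175] turn [-0.001  0.002  0.003]
```

Request:
play_rows(offset=[[0, 0, -1], [0, 0, -2], [0, 0, -3], [0, 0, -3.2], [0, 0, -3.2]], turn=[[0, 0, 0], [0, 0, 0], [0, 0, 0], [0, 0, -0.5], [0, 0, -1]], hand=[100, 100, 100, 100, 100])

```text
time: 11.8
eef_pos: [0.5843, 0.0252, 0.2126]
ee_rot: [0.001, 0.827, 0.562, 0.002]
ft_force: [-0.5, -0.3, -0.3]
width: 0.0853
```

Request:
play_rows(offset=[[0, 0, 0], [0, 0, 0], [0, 0, 0], [0, 0, 0], [0, 0, 0]], turn=[[0, 0, -1], [0, 0, -2], [0, 0, -3], [0, 0, -4], [0, 0, -5]], hand=[100, 100, 100, 100, 100])

```text
time: 12.3
eef_pos: [0.5835, 0.0251, 0.2108]
ee_rot: [-0.0, 0.584, 0.812, -0.0]
ft_force: [-0.2, -0.0, -0.9]
width: 0.0856
```

Request:
play_rows(offset=[[0, 0, 0], [0, 0, 0], [0, 0, 0], [0, 0, 0], [0, 0, 0]], turn=[[0, 0, -1], [0, 0, -2], [0, 0, -3], [0, 0, -4], [0, 0, -5]], hand=[100, 100, 100, 100, 100])

```text
time: 12.8
eef_pos: [0.5835, 0.025, 0.2107]
ee_rot: [-0.0, 0.271, 0.962, -0.0]
ft_force: [-0.5, -0.7, -0.4]
width: 0.0854
```

Request:
play_rows(offset=[[0, 0, 0], [0, 0, 0], [0, 0, 0], [0, 0, 0], [0, 0, 0]], turn=[[0, 0, -1], [0, 0, -2], [0, 0, -3], [0, 0, -4], [0, 0, -5]], hand=[100, 100, 100, 100, 100])

```text
time: 13.3
eef_pos: [0.5835, 0.025, 0.2107]
ee_rot: [-0.0, -0.074, 0.997, -0.0]
ft_force: [-0.1, -1.3, -0.2]
width: 0.0854
```

Request:
play_rows(offset=[[0, 0, 0], [0, 0, 0], [0, 0, 0], [0, 0, 0], [0, 0, 0]], turn=[[0, 0, -1], [0, 0, -2], [0, 0, -3], [0, 0, -4], [0, 0, -5]], hand=[100, 100, 100, 100, 100])

```text
time: 13.8
eef_pos: [0.5835, 0.0251, 0.2107]
ee_rot: [-0.0, -0.411, 0.912, 0.0]
ft_force: [-0.3, 0.1, -0.2]
width: 0.0856
```

Request:
play_rows(offset=[[0, 0, 0], [0, 0, 0], [0, 0, 0], [0, 0, 0], [0, 0, 0]], turn=[[0, 0, -0.8], [0, 0, -1.5], [0, 0, -1.5], [0, 0, -1.5], [0, 0, -1.5]], hand=[100, 100, 100, 100, 100])

```text
time: 14.3
eef_pos: [0.5835, 0.0251, 0.2108]
ee_rot: [-0.0, -0.501, 0.866, 0.0]
ft_force: [0.4, -0.8, 0.4]
width: 0.0854
```

```bash
python3 st.py; python3 -c "
from h import *
plan([.584,.025,.13],-119.85)
crop('wrist',170,90,150,155,5,'w6.png')
crop('scene',195,155,85,95,7,'sc6.png')"
```

```text
t 14.3 [0.5835 0.0251 0.2108] turned 355.3 F [ 0.4 -0.8  0.4] Ft [ 0.5 -0.8 -0.4] M [0.033 0.021 0.022] tau6 -0.007 q6 0.729 w 0.0854
t 14.3 pos [0.5835 0.0251 0.2108] yaw -119.9 q [ 0.32   0.337 -0.139  0.    -1.095  0.729]
offset [-0.005 -0.02   3.231] turn [ 0.    -0.    -0.006]
```

View pics/w6.png

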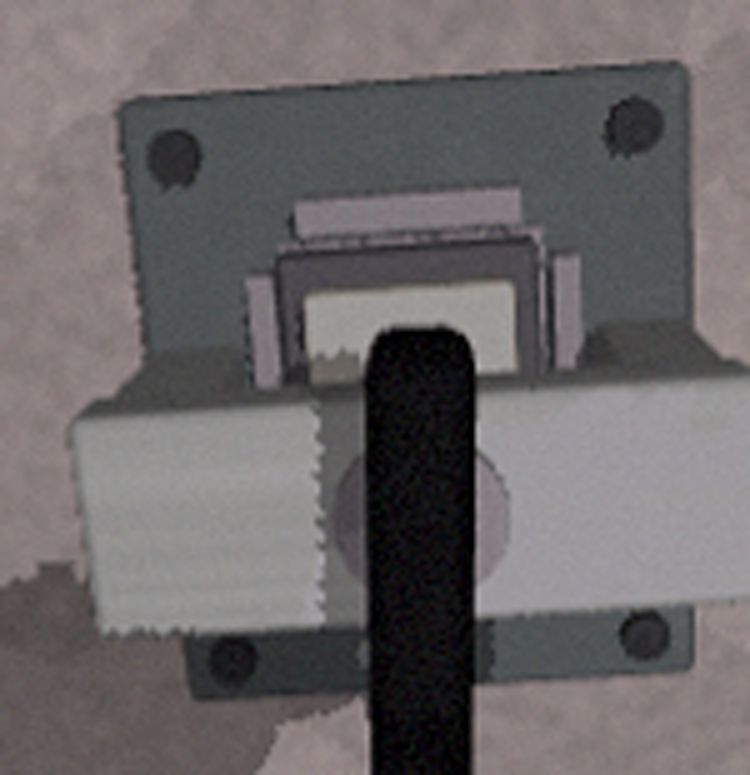

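View pics/sc6.png

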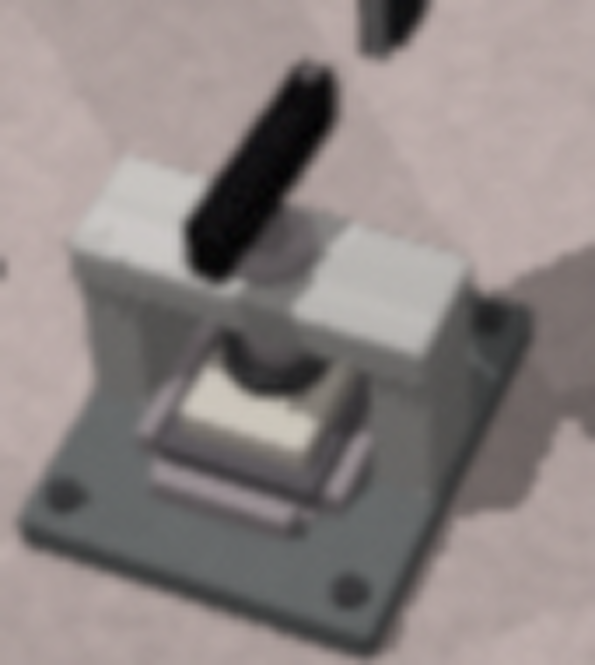

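Request:
play_rows(offset=[[0, -0.02, 0.8], [0, -0.02, 1.6], [0, -0.02, 2.4], [0, -0.02, 3.0], [0, -0.02, 3.2]], turn=[[0, 0, 0], [0, 0, 0], [0, 0, 0], [0, 0, 0], [0, 0, 0]], hand=[100, 100, 100, 100, 100])

```text
time: 14.9
eef_pos: [0.583, 0.0247, 0.129]
ee_rot: [-0.002, -0.501, 0.865, 0.001]
ft_force: [-0.7, -0.4, -0.4]
width: 0.0854
```

Request:
play_rows(offset=[[0, 0, 0], [0, 0, 0], [0, 0, 0], [0, 0, 0], [0, 0, 0]], turn=[[0, 0, 0], [0, 0, 0], [0, 0, 0], [0, 0, 0], [0, 0, 0]], hand=[60, 20, 5, 5, 5])

```text
time: 15.4
eef_pos: [0.5845, 0.0253, 0.1317]
ee_rot: [0.001, -0.501, 0.865, -0.0]
ft_force: [-1.2, 1.6, 0.6]
width: 0.0153
```

Request:
play_rows(offset=[[0, 0, 0], [0, 0, 0], [0, 0, 0]], turn=[[0, 0, 0], [0, 0, 0], [0, 0, 0]], hand=[5, 5, 5])

```text
time: 15.7
eef_pos: [0.5845, 0.0253, 0.1316]
ee_rot: [0.001, -0.502, 0.865, -0.0]
ft_force: [-1.5, 2.5, 5.8]
width: 0.0152
```

```bash
python3 st.py
```

```text
t 15.7 [0.5845 0.0253 0.1316] turned 355.2 F [-1.5  2.5  5.8] Ft [-1.4  2.5 -5.8] M [ 0.68   0.336 -0.015] tau6 0.003 q6 0.731 w 0.0152
```

Request:
play_rows(offset=[[0, 0, 0], [0, 0, 0]], turn=[[0, 0, 0.3], [0, 0, 0.6]], hand=[5, 5])

```text
time: 15.9
eef_pos: [0.5845, 0.0253, 0.1317]
ee_rot: [0.001, -0.465, 0.886, -0.0]
ft_force: [-0.9, 2.7, 4.5]
width: 0.0152
```

```bash
python3 st.py
```

```text
t 15.9 [0.5845 0.0253 0.1317] turned 0.03 F [-0.9  2.7  4.5] Ft [-1.7  2.3 -4.5] M [0.737 0.37  0.239] tau6 0.036 q6 0.646 w 0.0152
```

Request:
play_rows(offset=[[0, 0, 0], [0, 0, 0]], turn=[[0, 0, 0.3], [0, 0, 0.6]], hand=[5, 5])

```text
time: 16.1
eef_pos: [0.5844, 0.0252, 0.1316]
ee_rot: [0.001, -0.427, 0.904, -0.0]
ft_force: [-0.6, 2.3, 5.7]
width: 0.015
```

```bash
python3 st.py
```

```text
t 16.1 [0.5844 0.0252 0.1316] turned 4.81 F [-0.6  2.3  5.7] Ft [-1.4  1.9 -5.7] M [0.697 0.354 0.339] tau6 -0.087 q6 0.563 w 0.015
```

Request:
play_rows(offset=[[0, 0, 0], [0, 0, 0]], turn=[[0, 0, 0.3], [0, 0, 0.6]], hand=[5, 5])

```text
time: 16.3
eef_pos: [0.5845, 0.0252, 0.1316]
ee_rot: [0.001, -0.389, 0.921, -0.0]
ft_force: [-1.1, 2.6, 6.1]
width: 0.0149
```

```bash
python3 st.py
```

```text
t 16.3 [0.5845 0.0252 0.1316] turned 9.6 F [-1.1  2.6  6.1] Ft [-1.1  2.6 -6.1] M [0.644 0.374 0.366] tau6 -0.085 q6 0.479 w 0.0149
```

Request:
play_rows(offset=[[0, 0, 0], [0, 0, 0]], turn=[[0, 0, 0.3], [0, 0, 0.6]], hand=[5, 5])

```text
time: 16.5
eef_pos: [0.5844, 0.0252, 0.1316]
ee_rot: [0.001, -0.35, 0.937, -0.0]
ft_force: [-0.4, 1.8, 5.1]
width: 0.0151
```

```bash
python3 st.py
```

```text
t 16.5 [0.5844 0.0252 0.1316] turned 14.4 F [-0.4  1.8  5.1] Ft [-0.9  1.6 -5.1] M [0.648 0.416 0.292] tau6 -0.089 q6 0.395 w 0.0151
```

Request:
play_rows(offset=[[0, 0, 0], [0, 0, 0]], turn=[[0, 0, 0.3], [0, 0, 0.6]], hand=[5, 5])

```text
time: 16.7
eef_pos: [0.5844, 0.0252, 0.1316]
ee_rot: [0.001, -0.311, 0.951, -0.0]
ft_force: [-0.8, 1.9, 5.7]
width: 0.0148
```

```bash
python3 st.py
```

```text
t 16.7 [0.5844 0.0252 0.1316] turned 19.2 F [-0.8  1.9  5.7] Ft [-0.5  2.  -5.7] M [0.619 0.409 0.351] tau6 -0.093 q6 0.311 w 0.0148
```

Request:
play_rows(offset=[[0, 0, 0], [0, 0, 0]], turn=[[0, 0, 0.3], [0, 0, 0.6]], hand=[5, 5])

```text
time: 16.9
eef_pos: [0.5844, 0.0252, 0.1316]
ee_rot: [0.001, -0.271, 0.963, -0.0]
ft_force: [-0.7, 1.7, 6.0]
width: 0.0145
```

```bash
python3 st.py
```

```text
t 16.9 [0.5844 0.0252 0.1316] turned 24.0 F [-0.7  1.7  6. ] Ft [-0.3  1.9 -6. ] M [0.653 0.419 0.362] tau6 -0.097 q6 0.228 w 0.0145
```

Request:
play_rows(offset=[[0, 0, 0], [0, 0, 0]], turn=[[0, 0, 0.3], [0, 0, 0.6]], hand=[5, 5])

```text
time: 17.1
eef_pos: [0.5844, 0.0252, 0.1316]
ee_rot: [0.001, -0.23, 0.973, -0.0]
ft_force: [-0.5, 2.5, 5.8]
width: 0.0155
```

```bash
python3 st.py
```

```text
t 17.1 [0.5844 0.0252 0.1316] turned 28.8 F [-0.5  2.5  5.8] Ft [-0.7  2.4 -5.8] M [0.613 0.426 0.383] tau6 -0.101 q6 0.144 w 0.0155
```

Request:
play_rows(offset=[[0, 0, 0], [0, 0, 0], [0, 0, 0]], turn=[[0, 0, 0.4], [0, 0, 0.8], [0, 0, 1.2]], hand=[5, 5, 5])

```text
time: 17.4
eef_pos: [0.5843, 0.0252, 0.1316]
ee_rot: [0.001, -0.148, 0.989, -0.0]
ft_force: [-1.1, 2.2, 4.6]
width: 0.015
```

```bash
python3 st.py
```

```text
t 17.4 [0.5843 0.0252 0.1316] turned 38.43 F [-1.1  2.2  4.6] Ft [ 0.4  2.4 -4.6] M [0.615 0.514 0.386] tau6 -0.018 q6 -0.024 w 0.015
```

Request:
play_rows(offset=[[0, 0, 0], [0, 0, 0], [0, 0, 0]], turn=[[0, 0, 0.4], [0, 0, 0.8], [0, 0, 1.2]], hand=[5, 5, 5])

```text
time: 17.7
eef_pos: [0.5843, 0.0252, 0.1316]
ee_rot: [0.0, -0.064, 0.998, -0.0]
ft_force: [-1.4, 2.2, 5.4]
width: 0.0151
```

```bash
python3 st.py
```

```text
t 17.7 [0.5843 0.0252 0.1316] turned 48.03 F [-1.4  2.2  5.4] Ft [ 1.1  2.4 -5.4] M [0.635 0.469 0.385] tau6 -0.026 q6 -0.192 w 0.0151
```

Request:
play_rows(offset=[[0, 0, 0], [0, 0, 0], [0, 0, 0]], turn=[[0, 0, 0.4], [0, 0, 0.8], [0, 0, 1.2]], hand=[5, 5, 5])

```text
time: 18.0
eef_pos: [0.5843, 0.0252, 0.1317]
ee_rot: [0.001, 0.019, 1.0, -0.0]
ft_force: [-0.7, 3.0, 4.2]
width: 0.0151
```

```bash
python3 st.py
```

```text
t 18.0 [0.5843 0.0252 0.1317] turned 57.63 F [-0.7  3.   4.2] Ft [ 0.8  3.  -4.2] M [0.723 0.579 0.445] tau6 -0.034 q6 -0.359 w 0.0151
```

Request:
play_rows(offset=[[0, 0, 0], [0, 0, 0], [0, 0, 0]], turn=[[0, 0, 0.4], [0, 0, 0.8], [0, 0, 1.2]], hand=[5, 5, 5])

```text
time: 18.3
eef_pos: [0.5842, 0.0252, 0.1316]
ee_rot: [0.0, 0.103, 0.995, -0.0]
ft_force: [-1.8, 1.6, 5.3]
width: 0.0149
```

```bash
python3 st.py;python3 -c "
from h import *
cv2.imwrite('pics/w7.png',cv2.resize(read_camera('wrist')[:,:,::-1],(800,600)))
crop('scene',195,155,85,95,7,'sc7.png')"
```

```text
t 18.3 [0.5842 0.0252 0.1316] turned 67.23 F [-1.8  1.6  5.3] Ft [ 2.1  1.2 -5.3] M [0.652 0.569 0.396] tau6 -0.042 q6 -0.527 w 0.0149
```

View pics/w7.png

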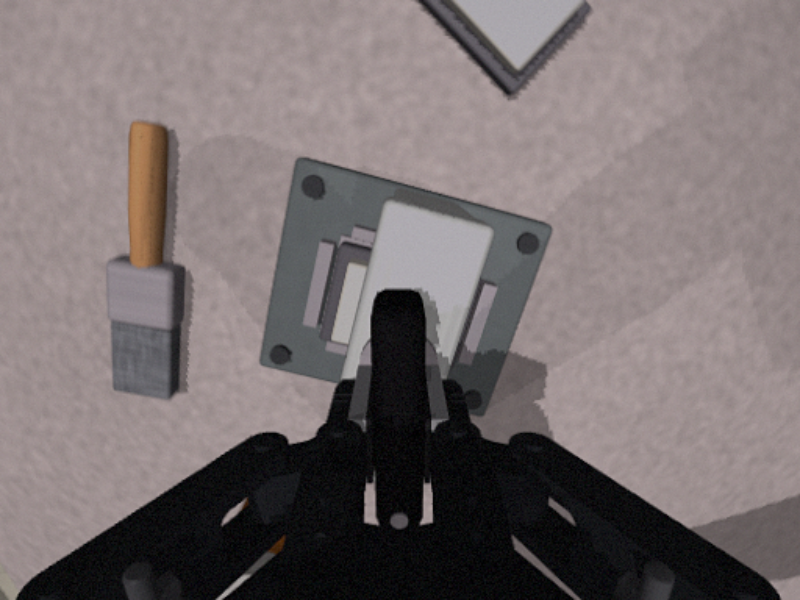

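View pics/sc7.png

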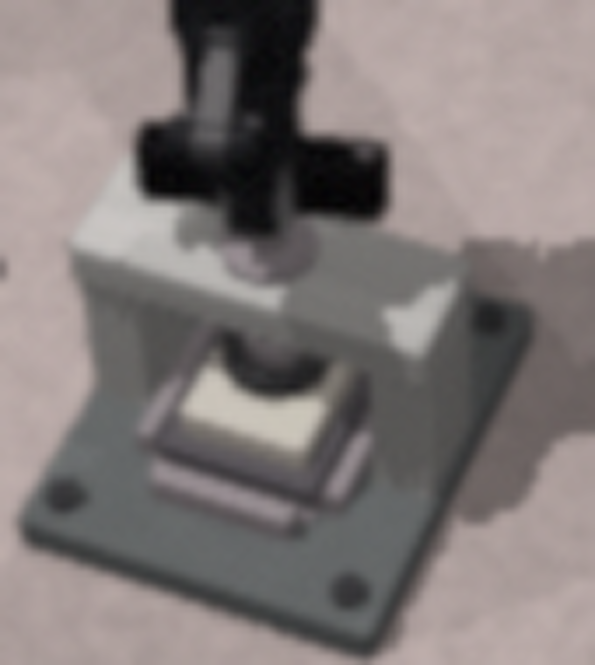

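```bash
python3 - <<'E'
import numpy as np
a=np.array([20.1,48.1,54,60,68,76,84,92,100,108,116,124,132,140,148,156,160.85,165.65,170.45,175.25,180,184.8,189.6,194.4,199.2,204,208.8,218.4,228,237.6,247.2])
m=np.array([.229,.257,.27,.241,.239,.291,.217,.236,.239,.235,.248,.192,.24,.213,.282,.343,.237,.215,.231,.253,.239,.339,.366,.292,.351,.362,.383,.386,.385,.445,.396])
for t in range(140,206,3):
    d=np.radians(a-t); k=np.where(d<0,0,np.minimum(d/.1,1)*.11+np.maximum(d-.1,0)*.05)
    f=np.mean(m-k); print(t,round(f,3),((m-k-f)**2).sum().round(4))
E
```

```text
140 0.203 0.0849
143 0.205 0.0816
146 0.208 0.0801
149 0.211 0.0818
152 0.213 0.0818
155 0.216 0.0885
158 0.22 0.0837
161 0.223 0.076
164 0.226 0.0663
167 0.23 0.0557
170 0.233 0.0487
173 0.236 0.0417
176 0.239 0.0346
179 0.242 0.0286
182 0.245 0.0294
185 0.248 0.0371
188 0.251 0.0433
191 0.254 0.0451
194 0.257 0.045
197 0.259 0.0482
200 0.262 0.0547
203 0.264 0.0607
```

Request:
play_rows(offset=[[0, 0, 0], [0, 0, 0], [0, 0, 0], [0, 0, 0], [0, 0, 0]], turn=[[0, 0, 0.6], [0, 0, 1.2], [0, 0, 1.8], [0, 0, 2.4], [0, 0, 2.9]], hand=[5, 5, 5, 5, 5])

```text
time: 18.9
eef_pos: [0.5842, 0.0252, 0.1316]
ee_rot: [0.0, 0.301, 0.954, 0.0]
ft_force: [-1.6, 1.8, 6.1]
width: 0.0151
```

```bash
python3 st.py
```

```text
t 18.9 [0.5842 0.0252 0.1316] turned 90.47 F [-1.6  1.8  6.1] Ft [ 2.4  0.5 -6.1] M [0.745 0.536 0.393] tau6 -0.012 q6 -0.932 w 0.0151
```

Request:
play_rows(offset=[[0, 0, 0], [0, 0, 0], [0, 0, 0], [0, 0, 0], [0, 0, 0]], turn=[[0, 0, 0], [0, 0, 0], [0, 0, 0], [0, 0, 0], [0, 0, 0]], hand=[5, 5, 50, 100, 100])

```text
time: 19.4
eef_pos: [0.5836, 0.0246, 0.1302]
ee_rot: [-0.0, 0.301, 0.954, -0.0]
ft_force: [-1.4, 0.1, 0.3]
width: 0.0581
```

Request:
play_rows(offset=[[0, 0, 0], [0, 0, 0], [0, 0, -1], [0, 0, -2], [0, 0, -3]], turn=[[0, 0, 0], [0, 0, 0], [0, 0, 0], [0, 0, 0], [0, 0, 0]], hand=[100, 100, 100, 100, 100])

```text
time: 19.9
eef_pos: [0.5838, 0.0248, 0.2064]
ee_rot: [-0.0, 0.301, 0.954, -0.0]
ft_force: [0.7, 0.1, -0.2]
width: 0.0855
```

Request:
play_rows(offset=[[0, 0, -1], [0, 0, -1], [0, 0, -1], [0, 0, -1], [0, 0, -1]], turn=[[0, 0, 0], [0, 0, 0], [0, 0, 0], [0, 0, 0], [0, 0, 0]], hand=[100, 100, 100, 100, 100])

```text
time: 20.4
eef_pos: [0.5834, 0.0248, 0.2295]
ee_rot: [-0.001, 0.301, 0.954, -0.001]
ft_force: [-0.3, -1.3, -0.9]
width: 0.0856
```

```bash
python3 st.py;python3 -c "
from h import *
cv2.imwrite('pics/w8.png',cv2.resize(read_camera('wrist')[:,:,::-1],(800,600)))
crop('scene',175,145,110,120,5,'sc8.png')"
```

```text
t 20.4 [0.5834 0.0248 0.2295] turned 90.43 F [-0.3 -1.3 -0.9] Ft [-0.5 -1.2  0.9] M [-0.002 -0.021  0.037] tau6 -0.0 q6 -0.931 w 0.0856
```

View pics/w8.png

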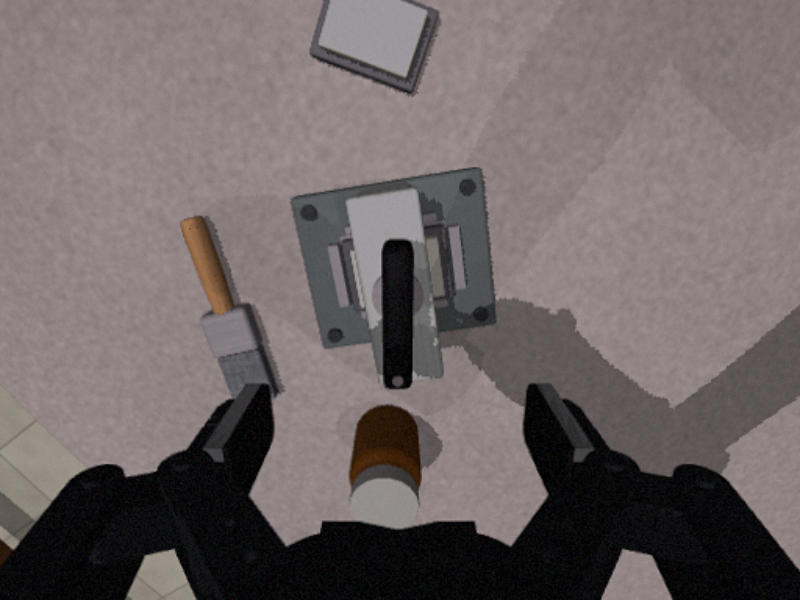

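View pics/sc8.png

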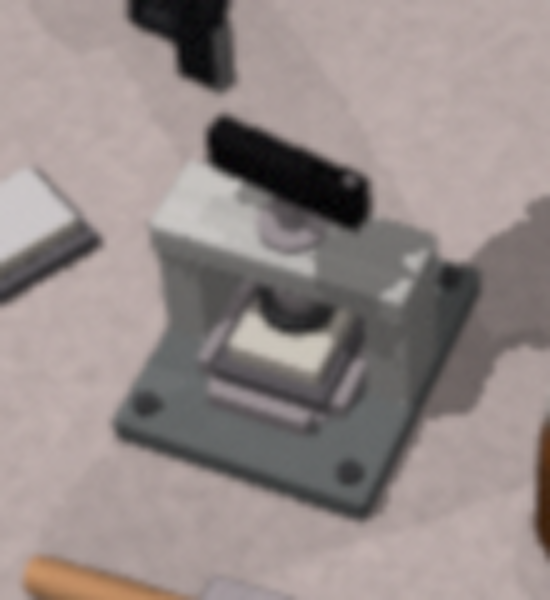

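```bash
python3 -c "
from station import r
print(r.hand_in())"
```

```text
the job is handed in; nothing more can be done
None
```

I fastened the block and handed the job in at about 20.5 s. I don't have a verdict, since handing in doesn't report one.

- **Turning:** I gripped the knob bar and turned it about 175° clockwise. I then let go, wound the wrist back half a turn, gripped again and turned on to about 270° in total.
- **Touch point:** The wrist torque rose from about 0.24 to about 0.35 N m at roughly 180°. A fit to all the torque readings puts the touch at about 180°, give or take 4°, so the knob should stand about 90° past touch.
- **Last checks:** After letting go and lifting clear, the pictures show the bar still lined up with the gripper and the pad on the wax. The block looks to be in its seat, and the jar, spare block and brush look undisturbed, though I did not measure their positions again.
- **What disagreed:**
  - One torque reading jumped to 0.34 N m at 156°. The readings after it were back near 0.24 N m, so I treated it as noise.
  - The last two readings, about 0.39 N m, were 0.01–0.04 N m below what the touch point predicts. That is roughly the size of the sensor noise.
  - The top and wrist cameras differed by about 3–4 mm on the knob's centre, so I gripped near the middle of the two. Side forces stayed under 9 N.

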